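# Swap the jar and the pencil cup, then light the jar

## Robot

A 7-joint arm with a two-finger parallel gripper is mounted at the origin on the work surface. World frame = base frame: x ahead of the robot, y to its left, z up, the work surface at z = 0. Lengths are in m, angles in rad, forces in N, time in s.
With the tool pointing down it reaches from about 0.425 to 0.925 m from the base axis. Payload 6.8 kg.
Tool frame: the origin (TCP) lies midway between the tips of the shut fingers; the grasp point (between the pads) lies 19 mm behind it (bot.pinch_z is the distance from the TCP to the grasp point, in m); z points along the fingers, y is the line along which they close (so a half turn about z gives the same grasp; the last joint's range is limited). The gripper opens to 85 mm and grips with 20 to 120 N. Pads are 22 mm wide; open, the fingers measure 114 mm over their backs; the gripper's body (76 mm by 85 mm) begins 54 mm behind the grasp point. The pads swing forward as they close: fully open they stand 13 mm farther back than shut.
Start: joints at [1.134, 0.477, 0.022, 1.555, -0.011, 1.109, -0.083], TCP at [0.218, -0.639, 0.231] pointing down, gripper open.
Joint ranges: [-2.96, 2.96], [-0.34, 2.1], [-1.41, 1.46], [0.24, 2.44], [-1.37, 4.51], [0.17, 1.92], [-2.96, 2.96]. Speed limits (rad/s): [2.39, 2.39, 3.14, 3.14, 3.14, 3.14, 3.14].

## Interface

Orientations are given as a unit quaternion [w, x, y, z].
In Python, from station import bot, imaging gives the robot as it stands. The module is installed in compiled form; this text tells all that it offers.
- The arm moves only by the tool carry_out, never from a script. Its argument "targets" is a list of rows, each a list of 5 numbers: the shift along the tool's x, y, z in cm, then the turn about the tool's z in degrees, then the opening, from -1 (shut) to 1 (fully open). In form: [[x, y, z, yaw, gripper], ...]. A call has 1 to 12 rows; each row shifts and turns the commanded pose from where the row before left it, along the tool's axes as they then stand; what a row does not reach is not made up. A row lasts 1/10 s, in which the tool goes at most 50 mm and 8.59 degrees, less where a joint would pass 70% of its speed; a pose out of reach is approached as far as the arm can. A call is refused whole if a number of a shift passes 5 or a number of a turn 8.59, either way. A call with a gripper value outside its range is refused whole. The fingers move at their own pace and stop on an object; "force" is the grip in N (left out, the last holds). Time passes only in rows, so rows that do not move let the fingers close. It gives the time, the measured TCP pose, the force, the opening and the grip force at its end, in the units of the state.
- bot.get_obs(): the state, without advancing time (a new reading comes with each control period).
- imaging.read_camera(name): name is "side" or "top" or "wrist"; returns the picture (400x640x3 uint8, red, green, blue); there is no depth.
- imaging.calibration(name): a dict with "fx", "fy", "cx", "cy" (pixels), "extrinsics" (4x4, takes a point from world to camera coordinates). Camera axes: x right, y up, looking along -z (the intrinsics and any distortion apply to the point x, -y, -z); pixel columns grow to the right and rows downward; lengths in m; the calibration is good to about 2 mm. A picture is of the moment at which its call begins: read the wrist's pose just before it. calibration takes no time and is no camera call; for the wrist camera it gives the pose at the moment of the call.
- bot.hand_in(): hands the job in; it is judged then, once.
The state is a dict: "t": time; "q": joint angles; "joint_vel": joint speeds; "joint_torque": joint torques, N m; "eef_pos": TCP position; "tool_rot": TCP orientation; "contact_force": force on the tool from outside, world axes, zero at the start; "torque": the same for the moment, N m; "gripper_width": opening from 0.0 (shut) to 1.0 (fully open); "grasp_force": force on a finger pad.
Only numpy, scipy, OpenCV 4.12 (cv2) and the standard library are available. Lean on these libraries where they do the work, as an engineer would, in place of code of your own. Each camera call takes 0.05 s, during which the arm holds its last target. There are 200 camera calls.

## Task

The children want to look at the beads in the glass jar under the lamp, but the pencil cup is standing in front of it. Swap the two, so that the jar stands upright wholly on the coaster where the cup was and the cup wholly on the coaster where the jar was, keeping both upright all the while and setting them down gently, not dropping them. When both are in place, switch the lamp on by flipping the toggle on its base all the way over to the other side; leave everything else on the desk where it is.

Things in the scene. Friction and masses are not known exactly. Their poses are not given: they have to be found in the camera images.
- jar: closed clear glass jar with wooden beads inside (they are part of it) and a flat aluminium twist cap: round, 60 mm in diameter, glass up to 77 mm, cap 58 mm in diameter from 77 to 95 mm, 95 mm high in all, about 0.25 kg. Origin: centre of its underside; z up along its axis
- cup: empty white ceramic pencil cup, straight round wall, open at the top: 66 mm outside diameter, 100 mm high, wall 4 mm, about 0.25 kg. Origin: centre of its underside; z up along its axis
- coaster_jar: round flat cork coaster, 110 mm in diameter and 4 mm thick, fixed to the desk, on which the jar stands at the start (left or right side of the desk). Origin: centre of its underside, on the desk top
- coaster_cup: an identical round cork coaster, 110 mm in diameter and 4 mm thick, fixed to the desk, on which the cup stands at the start; the lamp stands just behind it (further from the robot). Origin: centre of its underside, on the desk top
- lamp: small white desk lamp, fixed: round base 140 mm in diameter, 18 mm thick; stem rising from x = +45 mm and leaning back; shade 92 mm wide, 165 to 275 mm high, all at x over +25 mm. Origin: centre of the base's underside; z up, x from switch to stem (away from the robot), y to the left. The toggle stands on the base's front part: pivot at x = -40, y = 0, z = 27 mm, on a block 26 x 40 mm, 28 mm high
- lamp_switch (a joint): angle of the lamp's toggle: 0 = off, leaning 0.5 rad towards the lamp's -y side (the robot's right); 1.0 = on, fully over, leaning 0.5 rad to the +y side (the robot's left). It stays where it is left; a light push moves it
- lamp_switch_tip (a point): centre of the round end of the black toggle lever, 45 mm from its pivot, in a 16 mm ball, 66 mm above the desk; it moves along the lamp's y axis by about 43 mm from off to on
- stapler: bystander: purple plastic stapler, 125 x 34 x 53 mm, lying between the two sides towards the back. Origin: centre of its underside, x along its length
- punch: bystander: small steel hole punch, 75 x 105 x 57 mm, at the left. Origin: centre of its underside
- eraser: bystander: flat eraser, 45 x 22 x 12 mm, near the robot in the middle. Origin: centre of its underside
- glue_stick: bystander: standing glue stick, 27 mm in diameter, 88 mm high, behind the jar's coaster. Origin: centre of its underside
- tape_roll: bystander: roll of clear tape lying flat, 72 mm in diameter, 18 mm high, behind the jar's coaster. Origin: centre of its underside
- ruler: bystander: wooden ruler lying flat, 200 x 30 x 4 mm, at the right. Origin: centre of its underside, x along its length
- sharpener: bystander: metal pencil sharpener, 26 x 16 x 13 mm, near the robot. Origin: centre of its underside
Things that resemble listed ones, but are neither listed nor needed, are in the scene too. Leave any yellow look-alike of the coaster_jar alone. Leave any yellow look-alike of the cup alone.

How it is judged:
On the way, in this order (a step that is already met when the one before it is completed fails the run):
1. one of the two stands upright on its new coaster (((horizontal distance between jar and coaster_cup below 0.025 m and angle between jar's own z axis and vertical below 0.1 rad and z of jar in the frame of coaster_cup below 0.008 m and linear speed of jar below 0.03 m/s) or (horizontal distance between cup and coaster_jar below 0.025 m and angle between cup's own z axis and vertical below 0.1 rad and z of cup in the frame of coaster_jar below 0.008 m and linear speed of cup below 0.03 m/s))), for 0.2 s.
2. jar and cup both stand upright, each on the other's old coaster (horizontal distance between jar and coaster_cup below 0.025 m and angle between each of jar, cup's own z axis and vertical below 0.1 rad and z of jar in the frame of coaster_cup below 0.008 m and linear speed of each of jar, cup below 0.03 m/s and horizontal distance between cup and coaster_jar below 0.025 m and z of cup in the frame of coaster_jar below 0.008 m), for 0.2 s.
3. then the lamp's toggle is flipped over to on (value of joint lamp_switch above 0.8 rad), for 0.2 s.
At the end, for the whole second after the job is handed in: The jar stands upright (within 0.1 rad) and at rest on the coaster where the cup was, and the cup on the coaster where the jar was, each with its centre within 25 mm of the coaster's centre; the lamp's toggle is at on (joint over 0.8 of 1.0 rad) (all of step 2 and value of joint lamp_switch above 0.8 rad); the robot touches nothing.
It fails at once if the jar or the cup is tipped by more than 0.6 rad (angle between any of jar, cup's own z axis and vertical above 0.6 rad).
It fails at once if the jar is dropped (falls out of the fingers at over 0.6 m/s, about 2 cm of fall) (contact force between the fingers and jar below 0.05 N and linear speed of jar above 0.6 m/s).
It fails at once if the cup is dropped (falls out of the fingers at over 0.6 m/s, about 2 cm of fall) (contact force between the fingers and cup below 0.05 N and linear speed of cup above 0.6 m/s).
It fails at once if a bystander is moved by more than 30 mm (distance of any of stapler, punch, eraser, glue_stick, tape_roll, ruler, sharpener from where it was at the start of the episode above 0.03 m).
It fails at once if the glue stick is knocked over (angle between glue_stick's own z axis and vertical above 0.6 rad).
It also fails if it takes over 72 s, if anything falls off the work surface, if the arm or the gripper's body presses on something with over 40 N, if the wrist force passes 120 N, or if a joint passes its speed limit or range.

## Working session

There is one attempt and no reset: what is moved stays moved. The work goes in short steps, Python scripts to look and compute and a tool call to move; the robot and the scene stay as the last step left them, time stands still between calls to the robot, and variables do not carry over. Pictures are saved under pics/ and viewed, at most 10 in all, crops included, and the job is handed in when it is done.

Besides the shell and the picture viewer there is one more tool, called after ">>>" as name([rows], argument=value, ...), one row to a line, values as JSON. carry_out: Moves the arm, as the interface text tells. Its arguments: {"type":"object","properties":{"targets":{"type":"array"},"force":{"type":"number"}},"required":["targets"]}

```bash
mkdir -p pics; python3 - <<'E'
from station import bot, imaging
import cv2, numpy as np
o=bot.get_obs(); print({k:np.round(v,3).tolist() for k,v in o.items()}, bot.pinch_z)
for n in("top","side"):
    c=imaging.calibration(n); print(n,{k:np.round(v,4).tolist() for k,v in c.items()})
    cv2.imwrite(f"pics/{n}0.png",cv2.cvtColor(imaging.read_camera(n),cv2.COLOR_RGB2BGR))
E
```

```text
{'t': 0.0, 'q': [1.134, 0.478, 0.022, 1.556, -0.012, 1.109, -0.083], 'joint_vel': [0.0, 0.003, -0.001, -0.002, 0.0, -0.0, -0.001], 'joint_torque': [-0.0, -59.645, 1.608, -28.12, 0.012, 0.009, -0.0], 'eef_pos': [0.218, -0.638, 0.23], 'tool_rot': [-0.001, 0.987, 0.164, -0.0], 'contact_force': [-0.161, 0.258, -0.098], 'torque': [-0.011, -0.025, 0.002], 'grasp_force': 0.0, 'gripper_width': 0.998} 0.0187
top {'fx': 365.23, 'fy': 365.23, 'cx': 317.8787, 'cy': 195.484, 'extrinsics': [[-0.0044, -0.9999, -0.015, -0.0149], [0.9853, -0.0069, 0.171, -0.5112], [-0.1711, -0.0141, 0.9852, -0.8387], [0.0, 0.0, 0.0, 1.0]]}
side {'fx': 390.3462, 'fy': 390.3462, 'cx': 319.9719, 'cy': 194.4544, 'extrinsics': [[-0.6842, -0.7292, 0.0122, 0.3365], [0.4443, -0.4035, 0.7999, -0.3048], [-0.5784, 0.5527, 0.6, -0.6716], [0.0, 0.0, 0.0, 1.0]]}
```

View pics/top0.png

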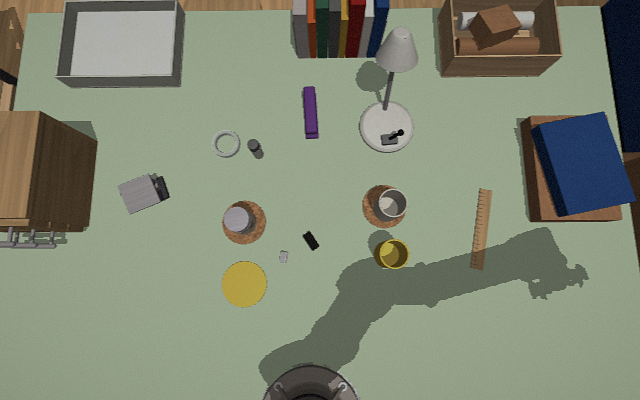

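View pics/side0.png

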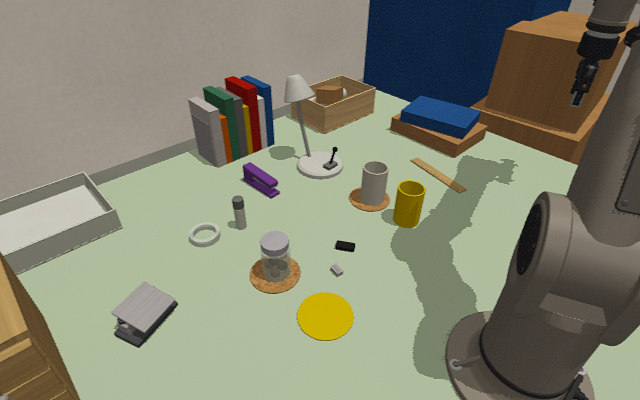

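Top view: the jar cap is at (238,219) on its coaster at (244,222), and the cup rim is at (392,203) on its coaster at (385,206). The lamp base is at (387,127) with the toggle tip at (401,132). There is a yellow cup at (394,254) and a yellow disc at (244,284). Next I'll enlarge it and fit.

```bash
cat > h.py <<'E'
import cv2, numpy as np
from scipy.optimize import least_squares
def pix(c,P):
    p=np.c_[np.atleast_2d(P),np.ones(len(np.atleast_2d(P)))]@np.array(c["extrinsics"]).T
    return np.c_[c["fx"]*p[:,0]/-p[:,2]+c["cx"], -c["fy"]*p[:,1]/-p[:,2]+c["cy"]]
def world(c,uv,z):
    E=np.array(c["extrinsics"]); R,t=E[:3,:3],E[:3,3]; o=-R.T@t
    uv=np.atleast_2d(uv).astype(float)
    d=np.c_[(uv[:,0]-c["cx"])/c["fx"],-(uv[:,1]-c["cy"])/c["fy"],-np.ones(len(uv))]@R
    return (o+d*((z-o[2])/d[:,2])[:,None])[:,:2]
def circ(P,r):
    f=lambda x:np.hypot(*(P-x).T)-r
    s=least_squares(f,P.mean(0),loss='soft_l1',f_scale=.001); return s.x,np.median(abs(s.fun))
E
python3 - <<'E'
from station import imaging
import cv2,numpy as np
from h import *
for n,boxes in (("top",[(215,195,270,250),(355,180,410,232)]),("side",[(245,250,305,295),(345,180,395,212)])):
    c=imaging.calibration(n); im=cv2.imread(f"pics/{n}0.png"); hsv=cv2.cvtColor(im,cv2.COLOR_BGR2HSV)
    m=((hsv[...,0]<18)&(hsv[...,1]>90)).astype(np.uint8)
    for b in boxes:
        mm=np.zeros_like(m); mm[b[1]:b[3],b[0]:b[2]]=m[b[1]:b[3],b[0]:b[2]]
        ys,xs=np.nonzero(mm); h=cv2.convexHull(np.c_[xs,ys].astype(np.int32))[:,0]
        print(n,b,len(xs),circ(world(c,h,.004),.055))
im=cv2.imread("pics/top0.png"); cv2.imwrite("pics/c1.png",cv2.resize(im[100:240,215:415],None,fx=4,fy=4,interpolation=cv2.INTER_CUBIC))
im=cv2.imread("pics/side0.png"); cv2.imwrite("pics/c2.png",cv2.resize(im[140:295,245:405],None,fx=3.8,fy=3.8,interpolation=cv2.INTER_CUBIC))
E
```

```text
top (215, 195, 270, 250) 731 (array([0.45263854, 0.16963539]), np.float64(0.0011554980495849104))
top (355, 180, 410, 232) 630 (array([ 0.49064311, -0.18312176]), np.float64(0.0010466362103074486))
side (245, 250, 305, 295) 843 (array([0.45468724, 0.16874202]), np.float64(0.0009642307556872939))
side (345, 180, 395, 212) 374 (array([ 0.49281008, -0.18235265]), np.float64(0.000938629481563702))
```

View pics/c1.png

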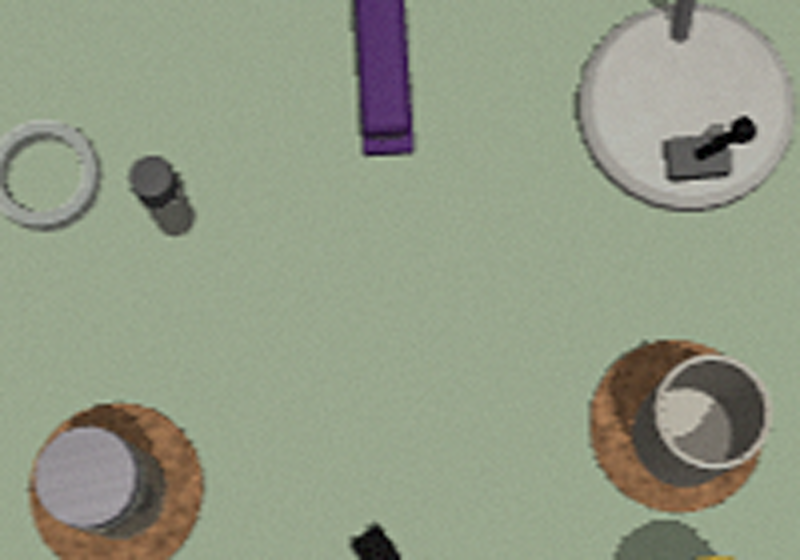

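View pics/c2.png

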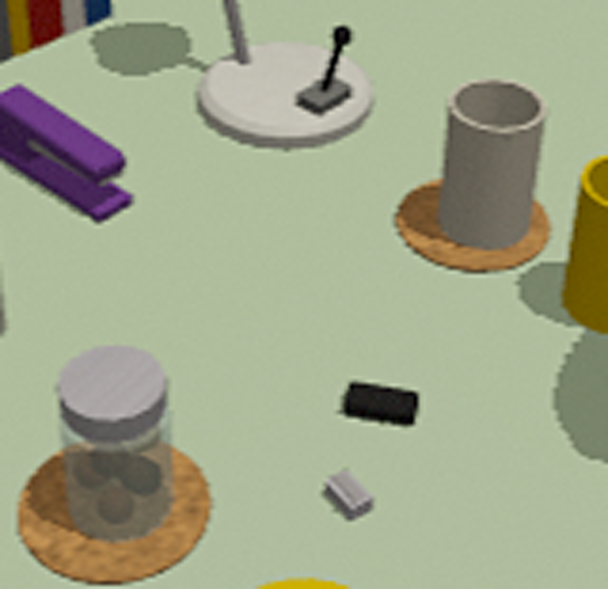

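The crops give: cap top centre at (236.2,219.4) top / (274,240) side, cup rim centre at (392.9,202.5) / (375,167.6), toggle ball at (400.4,132.2) / (334.7,148.6), and lamp base top centre at (386.5,126).

```bash
python3 - <<'E'
from station import imaging
from h import *
T=imaging.calibration("top");S=imaging.calibration("side")
for n,a,b,z in(("jar",(236.2,219.4),(273.8,239.7),.099),("cup",(392.9,202.5),(375,167.6),.104),("tip",(400.4,132.2),(334.7,148.6),.066)):
    print(n,world(T,[a],z),world(S,[b],z))
print("lamp",world(T,[(386.5,126)],.018))
print("block corners top",world(T,[(215+u/4,100+v/4) for u,v in((663,142),(728,138),(732,175),(670,181))],.028))
for n,p,z in(("glue",(254-.5,145.5),.088),("tape",(226,144),.018),("ycup",(394,254),.1),("eraser",(311,241),.012)): print(n,world(T,[p],z))
w=imaging.calibration("wrist"); print(np.round(w["extrinsics"],3))
E
```

```text
jar [[0.44835929 0.16508903]] [[0.45323072 0.16491376]]
cup [[ 0.48363343 -0.18628246]] [[ 0.485355   -0.18386071]]
tip [[ 0.66133235 -0.21847777]] [[ 0.66696903 -0.22223473]]
lamp [[ 0.69537767 -0.19431179]]
block corners top [[ 0.66659896 -0.1770788 ]
 [ 0.66884387 -0.21810166]
 [ 0.6445205  -0.21960389]
 [ 0.64095649 -0.18060317]]
glue [[0.62409497 0.13276274]]
tape [[0.65111773 0.2173181 ]]
ycup [[ 0.37002228 -0.18495947]]
eraser [[4.03496672e-01 2.77005247e-05]]
[[ 0.324 -0.946 -0.002 -0.673]
 [ 0.912  0.313 -0.265  0.036]
 [ 0.252  0.085  0.964 -0.378]
 [ 0.     0.     0.     1.   ]]
```

>>> carry_out([
  [0, 0, 0, 6.3, 1],
  [0, 0, 0, 6.3, 1],
  [0, 0, 0, 6.3, 1],
  [2.2, -3.8, 0, 0, 1],
  [2.2, -3.8, 0, 0, 1],
  [2.2, -3.8, 0, 0, 1],
  [2.2, -3.8, 0, 0, 1],
  [2.2, -3.8, 0, 0, 1],
  [2.2, -3.8, 0, 0, 1],
], force=30)

```text
t: 1.0
eef_pos: [0.3507, -0.4092, 0.2311]
tool_rot: [-0.0, 1.0, -0.001, -0.0]
contact_force: [0.5, -0.6, -0.4]
gripper_width: 0.998
grasp_force: 0.0
```

>>> carry_out([
  [2.2, -3.7, 0, 0, 1],
  [2.2, -3.7, 0, 0, 1],
  [2.2, -3.7, 0, 0, 1],
  [2.2, -3.7, 0, 0, 1],
  [2.2, -3.7, 0, 0, 1],
  [2.4, -3.9, 0, 0, 1],
  [0, 0, 0, 0, 1],
  [0, 0, 0, 0, 1],
])

```text
t: 1.8
eef_pos: [0.4847, -0.186, 0.231]
tool_rot: [-0.0, 1.0, 0.001, -0.0]
contact_force: [-0.5, -1.3, 0.5]
gripper_width: 1.0
grasp_force: 0.0
```

```bash
python3 - <<'E'
from station import bot,imaging
import cv2
from h import *
w=imaging.calibration("wrist"); im=cv2.cvtColor(imaging.read_camera("wrist"),cv2.COLOR_RGB2BGR)
o=bot.get_obs(); print(o["eef_pos"])
for x,y in((.4845,-.185),):
    a=np.linspace(0,6.3,60); P=np.c_[x+.033*np.cos(a),y+.033*np.sin(a),a*0+.104]
    for u,v in pix(w,P): cv2.circle(im,(int(u),int(v)),1,(0,0,255),-1)
cv2.imwrite("pics/w1.png",im)
E
```

```text
[ 0.48395589 -0.18747453  0.23093553]
```

View pics/w1.png

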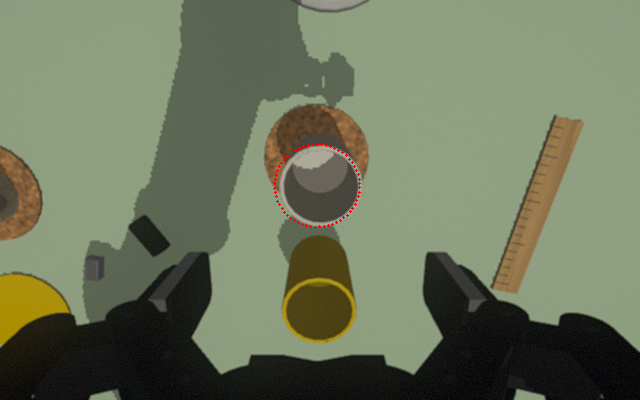

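The wrist overlay of the predicted rim matches the cup's rim around (318,186), so I'm descending on it.

>>> carry_out([
  [0, 0, 3.5, 0, 1],
  [0, 0, 3.5, 0, 1],
  [0, 0, 3.5, 0, 1],
  [0, 0, 3.5, 0, 1],
  [0, 0, 2.5, 0, 1],
  [0, 0, 1.4, 0, 1],
  [0, 0, 0, 0, 1],
  [0, 0, 0, 0, 0],
])

```text
t: 2.65
eef_pos: [0.4847, -0.188, 0.053]
tool_rot: [0.0, 1.0, -0.001, 0.0]
contact_force: [0.5, 0.2, 0.8]
gripper_width: 0.859
grasp_force: 0.0
```

>>> carry_out([
  [0, 0, 0, 0, -1],
  [0, 0, 0, 0, -1],
  [0, 0, 0, 0, -1],
  [0, 0, 0, 0, -1],
  [0, 0, 0, 0, -1],
  [0, 0, 0, 0, -1],
  [0, 0, 0, 0, -1],
  [0, 0, 0, 0, -1],
], force=30)

```text
t: 3.45
eef_pos: [0.4854, -0.1881, 0.0537]
tool_rot: [0.001, 1.0, -0.001, 0.001]
contact_force: [-1.6, -2.9, 6.5]
gripper_width: 0.777
grasp_force: 34.0
```

>>> carry_out([
  [0, 0, -0.5, 0, -1],
  [0, 0, -1.5, 0, -1],
  [0, 0, -2, 0, -1],
  [0, 0, -1, 0, -1],
  [1, -1.8, 0, 0, -1],
  [2, -4, 0, 0, -1],
  [2, -4, 0, 0, -1],
  [2, -4, 0, 0, -1],
  [1.5, -3, 0, 0, -1],
  [1, -2, 0, 0, -1],
  [0, 0, 0, 0, -1],
])

```text
t: 4.55
eef_pos: [0.5808, 0.006, 0.1023]
tool_rot: [-0.001, 1.0, 0.003, 0.001]
contact_force: [-0.3, 0.1, -2.6]
gripper_width: 0.78
grasp_force: 34.8
```

>>> carry_out([
  [0, 0, 0, 0, -1],
  [0, 0, 1.5, 0, -1],
  [0, 0, 1.5, 0, -1],
  [0, 0, 1, 0, -1],
  [0, 0, 0.5, 0, -1],
  [0, 0, 0.4, 0, -1],
  [0, 0, 0.2, 0, -1],
  [0, 0, 0, 0, -1],
])

```text
t: 5.35
eef_pos: [0.5798, 0.0008, 0.0513]
tool_rot: [-0.0, 1.0, -0.001, 0.0]
contact_force: [0.3, 0.1, -2.5]
gripper_width: 0.776
grasp_force: 34.8
```

>>> carry_out([
  [0, 0, 0.1, 0, -1],
  [0, 0, 0.1, 0, -1],
  [0, 0, 0, 0, -1],
  [0, 0, 0, 0, -1],
])

```text
t: 5.75
eef_pos: [0.5801, 0.0008, 0.0498]
tool_rot: [-0.0, 1.0, -0.001, 0.0]
contact_force: [-0.3, -0.1, -0.1]
gripper_width: 0.78
grasp_force: 35.0
```

>>> carry_out([
  [0, 0, 0.05, 0, -1],
  [0, 0, 0, 0, 0.8],
  [0, 0, 0, 0, 1],
  [0, 0, 0, 0, 1],
  [0, 0, 0, 0, 1],
  [0, 0, 0, 0, 1],
  [0, 0, -1, 0, 1],
  [0, 0, -3, 0, 1],
  [0, 0, -4, 0, 1],
  [0, 0, -4, 0, 1],
  [0, 0, -2, 0, 1],
])

```text
t: 6.85
eef_pos: [0.5814, 0.0009, 0.1934]
tool_rot: [-0.0, 1.0, -0.001, 0.003]
contact_force: [1.3, 0.1, -0.9]
gripper_width: 1.0
grasp_force: 0.0
```

>>> carry_out([
  [-2.5, -3, 0, 0, 1],
  [-3.5, -4.4, 0, 0, 1],
  [-3.5, -4.5, 0, 0, 1],
  [-2.5, -3, 0, 0, 1],
  [-0.9, -1.5, 0, 0, 1],
  [0, 0, 0, 0, 1],
  [0, 0, 0, 0, 1],
])

```text
t: 7.55
eef_pos: [0.4595, 0.1542, 0.1894]
tool_rot: [0.0, 1.0, -0.0, 0.001]
contact_force: [0.4, -0.4, -0.3]
gripper_width: 0.999
grasp_force: 0.0
```

```bash
python3 - <<'E'
from station import bot,imaging
import cv2
from h import *
w=imaging.calibration("wrist"); im=cv2.cvtColor(imaging.read_camera("wrist"),cv2.COLOR_RGB2BGR)
o=bot.get_obs(); print(o["eef_pos"])
a=np.linspace(0,6.3,60)
for x,y,r,z in((.451,.165,.029,.099),(.580,.001,.033,.1)):
    for u,v in pix(w,np.c_[x+r*np.cos(a),y+r*np.sin(a),a*0+z]): cv2.circle(im,(int(u),int(v)),1,(0,0,255),-1)
cv2.imwrite("pics/w2.png",im)
E
```

```text
[0.45979264 0.15348391 0.18922677]
```

View pics/w2.png

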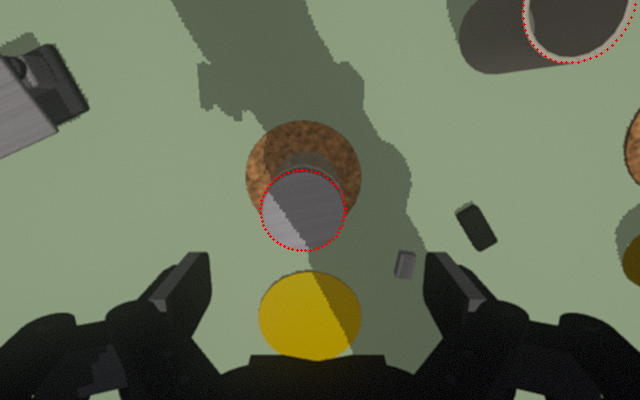

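The red circle falls on the cap at (304,210), and the cup stands upright at its interim spot.

>>> carry_out([
  [-0.9, -1.15, 0, 0, 1],
  [0, 0, 0, 0, 1],
  [0, 0, 3.5, 0, 1],
  [0, 0, 3.5, 0, 1],
  [0, 0, 3.5, 0, 1],
  [0, 0, 2.5, 0, 1],
  [0, 0, 1.4, 0, 1],
  [0, 0, 0, 0, 1],
  [0, 0, 0, 0, 1],
])

```text
t: 8.5
eef_pos: [0.4508, 0.1652, 0.0449]
tool_rot: [0.0, 1.0, -0.001, -0.0]
contact_force: [0.3, -0.7, 0.7]
gripper_width: 1.0
grasp_force: 0.0
```

>>> carry_out([
  [0, 0, 0, 0, -1],
  [0, 0, 0, 0, -1],
  [0, 0, 0, 0, -1],
  [0, 0, 0, 0, -1],
  [0, 0, 0, 0, -1],
  [0, 0, 0, 0, -1],
  [0, 0, 0, 0, -1],
  [0, 0, 0, 0, -1],
])

```text
t: 9.3
eef_pos: [0.4509, 0.1656, 0.0459]
tool_rot: [0.0, 1.0, -0.001, 0.001]
contact_force: [0.1, -2.8, 5.6]
gripper_width: 0.687
grasp_force: 31.4
```

>>> carry_out([
  [0, 0, 0, 0, -1],
  [0, 0, 0, 0, -1],
  [0, 0, -0.5, 0, -1],
  [0, 0, -1.5, 0, -1],
  [0, 0, -2, 0, -1],
  [0, 0, -1, 0, -1],
  [0, 1, 0, 0, -1],
  [0, 2, 0, 0, -1],
  [0, 3, 0, 0, -1],
  [0, 3.5, 0, 0, -1],
  [0, 3.5, 0, 0, -1],
  [0.5, 3.5, 0, 0, -1],
], force=40)

```text
t: 10.5
eef_pos: [0.4531, -0.0012, 0.0939]
tool_rot: [0.0, 1.0, -0.001, -0.001]
contact_force: [-0.0, 0.0, -3.3]
gripper_width: 0.683
grasp_force: 44.2
```

>>> carry_out([
  [0.5, 3.5, 0, 0, -1],
  [0.5, 3.5, 0, 0, -1],
  [0.5, 3.5, 0, 0, -1],
  [0.5, 3, 0, 0, -1],
  [0.5, 2, 0, 0, -1],
  [0.5, 1.5, 0, 0, -1],
  [0.3, 0.8, 0, 0, -1],
  [0, 0, 0, 0, -1],
  [0, 0, 0, 0, -1],
])

```text
t: 11.4
eef_pos: [0.4874, -0.1759, 0.0945]
tool_rot: [-0.0, 1.0, 0.0, -0.0]
contact_force: [0.3, 0.7, -3.4]
gripper_width: 0.683
grasp_force: 44.2
```

Remaining: +0.45 cm in x, +0.7 cm in tool y, then lower about 4.9 cm.

>>> carry_out([
  [0.4, 0.7, 0, 0, -1],
  [0, 0, 0, 0, -1],
  [0, 0, 1.5, 0, -1],
  [0, 0, 1.5, 0, -1],
  [0, 0, 0.8, 0, -1],
  [0, 0, 0.4, 0, -1],
  [0, 0, 0.3, 0, -1],
  [0, 0, 0.15, 0, -1],
  [0, 0, 0.1, 0, -1],
  [0, 0, 0, 0, -1],
  [0, 0, 0, 0, -1],
])

```text
t: 12.5
eef_pos: [0.4919, -0.1841, 0.0476]
tool_rot: [0.0, 1.0, -0.001, 0.0]
contact_force: [0.3, -1.2, -3.9]
gripper_width: 0.68
grasp_force: 44.2
```

>>> carry_out([
  [0, 0, 0.1, 0, -1],
  [0, 0, 0.1, 0, -1],
  [0, 0, 0, 0, -1],
  [0, 0, 0, 0, -1],
])

```text
t: 12.9
eef_pos: [0.4919, -0.1842, 0.046]
tool_rot: [0.0, 1.0, -0.001, 0.0]
contact_force: [-2.4, 0.6, 5.3]
gripper_width: 0.681
grasp_force: 45.1
```

>>> carry_out([
  [0, 0, 0, 0, 0.8],
  [0, 0, 0, 0, 1],
  [0, 0, 0, 0, 1],
  [0, 0, 0, 0, 1],
  [0, 0, 0, 0, 1],
  [0, 0, 0, 0, 1],
  [0, 0, -1, 0, 1],
  [0, 0, -3, 0, 1],
  [0, 0, -4, 0, 1],
  [0, 0, -4, 0, 1],
  [0, 0, -2, 0, 1],
  [0, 0, 0, 0, 1],
], force=30)

```text
t: 14.1
eef_pos: [0.4939, -0.1846, 0.1895]
tool_rot: [0.001, 1.0, -0.001, 0.003]
contact_force: [0.4, -0.6, 0.3]
gripper_width: 1.0
grasp_force: 0.0
```

>>> carry_out([
  [1, -2, 0, 0, 1],
  [1.5, -3.5, 0, 0, 1],
  [1.8, -3.5, 0, 0, 1],
  [1.8, -3.5, 0, 0, 1],
  [1.5, -3, 0, 0, 1],
  [0.8, -2, 0, 0, 1],
  [0.4, -1, 0, 0, 1],
  [0, 0, 0, 0, 1],
  [0, 0, 0, 0, 1],
])

```text
t: 15.0
eef_pos: [0.5792, -0.0006, 0.1849]
tool_rot: [0.0, 1.0, -0.001, -0.001]
contact_force: [-0.5, -0.2, -1.0]
gripper_width: 1.002
grasp_force: 0.0
```

>>> carry_out([
  [0, 0, 3, 0, 1],
  [0, 0, 3.5, 0, 1],
  [0, 0, 3.5, 0, 1],
  [0, 0, 2.3, 0, 1],
  [0, 0, 1.2, 0, 1],
  [0, 0, 0, 0, 1],
  [0, 0, 0, 0, 0],
])

```text
t: 15.7
eef_pos: [0.5804, 0.0001, 0.0512]
tool_rot: [0.0, 1.0, -0.001, 0.001]
contact_force: [0.0, 0.4, 0.3]
gripper_width: 0.859
grasp_force: 0.0
```

>>> carry_out([
  [0, 0, 0, 0, -1],
  [0, 0, 0, 0, -1],
  [0, 0, 0, 0, -1],
  [0, 0, 0, 0, -1],
  [0, 0, 0, 0, -1],
  [0, 0, 0, 0, -1],
  [0, 0, 0, 0, -1],
  [0, 0, 0, 0, -1],
])

```text
t: 16.5
eef_pos: [0.5811, 0.0003, 0.0519]
tool_rot: [0.0, 1.0, -0.001, 0.001]
contact_force: [-1.0, -3.3, 7.4]
gripper_width: 0.775
grasp_force: 34.8
```

>>> carry_out([
  [0, 0, -0.5, 0, -1],
  [0, 0, -1.5, 0, -1],
  [0, 0, -2, 0, -1],
  [0, 0, -1.5, 0, -1],
  [-0.8, -1, 0, 0, -1],
  [-1.7, -2.2, 0, 0, -1],
  [-2.4, -3.2, 0, 0, -1],
  [-2.4, -3.2, 0, 0, -1],
  [-2.4, -3.2, 0, 0, -1],
  [-1.8, -2.4, 0, 0, -1],
  [-1.2, -1.6, 0, 0, -1],
  [0, 0, 0, 0, -1],
])

```text
t: 17.7
eef_pos: [0.4497, 0.1723, 0.105]
tool_rot: [-0.0, 1.0, 0.003, -0.001]
contact_force: [-0.1, -0.3, -3.3]
gripper_width: 0.775
grasp_force: 34.7
```

>>> carry_out([
  [0, 0, 0, 0, -1],
  [0, 0, 0, 0, -1],
])

```text
t: 17.9
eef_pos: [0.4531, 0.1683, 0.1051]
tool_rot: [0.0, 1.0, -0.001, -0.0]
contact_force: [-0.2, 0.0, -3.2]
gripper_width: 0.777
grasp_force: 34.7
```

>>> carry_out([
  [0, 0, 1.5, 0, -1],
  [0, 0, 1.5, 0, -1],
  [0, 0, 0.8, 0, -1],
  [0, 0, 0.5, 0, -1],
  [0, 0, 0.2, 0, -1],
  [0, 0, 0.2, 0, -1],
  [0, 0, 0.1, 0, -1],
  [0, 0, 0.1, 0, -1],
  [0, 0, 0, 0, -1],
  [0, 0, 0, 0, -1],
])

```text
t: 18.9
eef_pos: [0.4531, 0.169, 0.0565]
tool_rot: [-0.0, 1.0, -0.001, 0.0]
contact_force: [0.2, 0.5, -2.4]
gripper_width: 0.776
grasp_force: 34.7
```

>>> carry_out([
  [0, 0, 0.1, 0, -1],
  [0, 0, 0.05, 0, -1],
  [0, 0, 0, 0, -1],
  [0, 0, 0, 0, -1],
])

```text
t: 19.3
eef_pos: [0.4533, 0.1691, 0.0558]
tool_rot: [0.0, 1.0, -0.001, 0.0]
contact_force: [-3.8, -1.4, 9.7]
gripper_width: 0.781
grasp_force: 35.6
```

>>> carry_out([
  [0, 0, 0, 0, 0.9],
  [0, 0, 0, 0, 1],
  [0, 0, 0, 0, 1],
  [0, 0, 0, 0, 1],
  [0, 0, 0, 0, 1],
  [0, 0, 0, 0, 1],
  [0, 0, -1, 0, 1],
  [0, 0, -3, 0, 1],
  [0, 0, -4, 0, 1],
  [0, 0, -4, 0, 1],
  [0, 0, -2, 0, 1],
  [0, 0, 0, 0, 0],
])

```text
t: 20.5
eef_pos: [0.455, 0.17, 0.1987]
tool_rot: [-0.001, 1.0, -0.001, 0.003]
contact_force: [1.6, -0.4, -0.2]
gripper_width: 0.857
grasp_force: 0.0
```

>>> carry_out([
  [1, 3, 0, 0, -1],
  [1, 4, 0, 0, -1],
  [1, 4, 0, 0, -1],
  [1, 4, 0, 0, -1],
  [1, 4, 0, 0, -1],
  [1, 4, 0, 0, -1],
  [1, 4, 0, 0, -1],
  [1, 4, 0, 0, -1],
  [1, 4, 0, 0, -1],
  [1, 4, 0, 0, -1],
  [1, 4, 0, 0, -1],
  [1, 4, 0, 0, -1],
])

```text
t: 21.7
eef_pos: [0.5721, -0.3025, 0.1937]
tool_rot: [-0.0, 1.0, -0.0, -0.001]
contact_force: [0.6, -0.1, 0.7]
gripper_width: -0.003
grasp_force: 0.0
```

```bash
python3 - <<'E'
from station import bot,imaging
import cv2
from h import *
o=bot.get_obs(); print(o["t"],np.round(o["eef_pos"],4),np.round(o["q"],2),o["gripper_width"])
A=imaging.read_camera("top"); B=imaging.read_camera("side")
a=cv2.resize(A[110:150,370:420],None,fx=6,fy=6,interpolation=cv2.INTER_CUBIC)
b=cv2.resize(B[60:300,220:420],None,fx=2,fy=2,interpolation=cv2.INTER_CUBIC)
d=cv2.resize(A[190:250,210:270],None,fx=4,fy=4,interpolation=cv2.INTER_CUBIC)
c=np.zeros((480,720,3),np.uint8); c[:240,:300]=a; c[240:480,:240]=d; c[:480,310:710]=b
cv2.imwrite("pics/s3.png",cv2.cvtColor(c,cv2.COLOR_RGB2BGR))
T=imaging.calibration("top");S=imaging.calibration("side")
ut,us=(400.4,132.2),(334.7,148.6)
f=lambda P:np.r_[pix(T,P)[0]-ut,pix(S,P)[0]-us]
s=least_squares(f,[.66,-.22,.066]); print("tip",s.x,s.fun)
E
```

```text
21.7 [ 0.5721 -0.3025  0.1937] [ 0.45  0.47 -0.09  1.66  0.05  1.02 -1.22] -0.003156290690422199
tip [ 0.66031871 -0.21696725  0.07066907] [-0.20880035 -0.25453811  0.3888618   0.07660052]
```

View pics/s3.png

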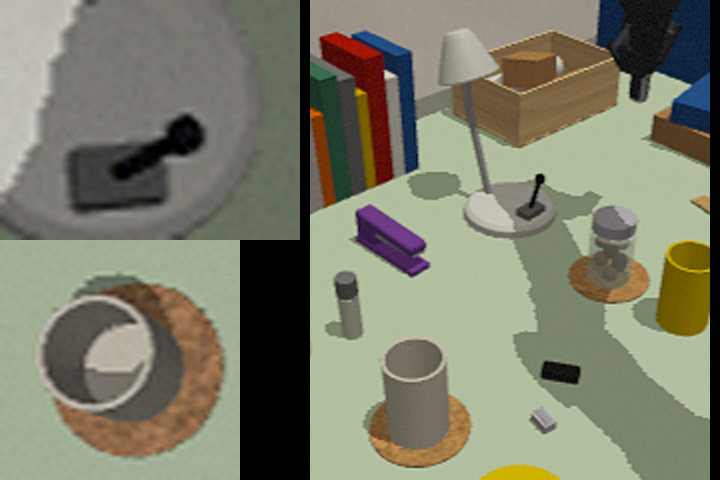

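Pictures show the cup on the left coaster (top crop, around (130,360)) and the jar on the right one, both upright, with the toggle still leaning right. Next I turn the tool so its camera stays clear of the shade.

>>> carry_out([
  [0, 0, 0, -8, -1],
  [0, 0, 0, -8.2, -1],
  [0, 0, 0, -8.2, -1],
  [0, 0, 0, -8.2, -1],
  [0, 0, 0, -8.2, -1],
  [0, 0, 0, -8.2, -1],
  [0, 0, 0, -8.2, -1],
  [0, 0, 0, -8.2, -1],
  [0, 0, 0, -8.2, -1],
  [0, 0, 0, -8.2, -1],
  [0, 0, 0, -8.2, -1],
  [0, 0, 0, 0, -1],
])

```text
t: 23.0
eef_pos: [0.5718, -0.3005, 0.1938]
tool_rot: [-0.001, 0.707, 0.707, -0.0]
contact_force: [-1.2, -0.9, -0.7]
gripper_width: 0.002
grasp_force: 0.0
```

>>> carry_out([
  [0, 2, 2, 0, -1],
  [0, 3, 3, 0, -1],
  [0, 2.4, 3, 0, -1],
  [0, 1, 3, 0, -1],
  [0, 0, 2, 0, -1],
  [0, 0, 0.8, 0, -1],
  [0, 0, 0, 0, -1],
  [1, 0, 0, 0, -1],
  [1.5, 0, 0, 0, -1],
  [1.5, 0, 0, 0, -1],
  [1, 0, 0, 0, -1],
  [0, 0, 0, 0, -1],
])

```text
t: 24.2
eef_pos: [0.6573, -0.2476, 0.0576]
tool_rot: [-0.0, 0.706, 0.708, 0.001]
contact_force: [1.5, 0.1, -0.5]
gripper_width: -0.001
grasp_force: 0.0
```

>>> carry_out([
  [0.5, 0, 0, 0, -1],
  [0.6, 0, 0, 0, -1],
  [0.6, 0, 0, 0, -1],
  [0.6, 0, 0, 0, -1],
  [0.6, 0, 0, 0, -1],
  [0.6, 0, 0, 0, -1],
  [0.5, 0, 0, 0, -1],
  [0.5, 0, 0, 0, -1],
  [0, 0, 0, 0, -1],
  [0, 0, 0, 0, -1],
])

```text
t: 25.2
eef_pos: [0.6566, -0.2054, 0.0565]
tool_rot: [-0.0, 0.707, 0.707, 0.0]
contact_force: [0.1, -0.4, -0.5]
gripper_width: 0.001
grasp_force: 0.0
```

```bash
python3 - <<'E'
from station import bot,imaging
import cv2
from h import *
B=imaging.read_camera("side")
cv2.imwrite("pics/s4.png",cv2.cvtColor(cv2.resize(B[100:180,280:380],None,fx=6,fy=6,interpolation=cv2.INTER_CUBIC),cv2.COLOR_RGB2BGR))
E
```

```text
(no output)
```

View pics/s4.png

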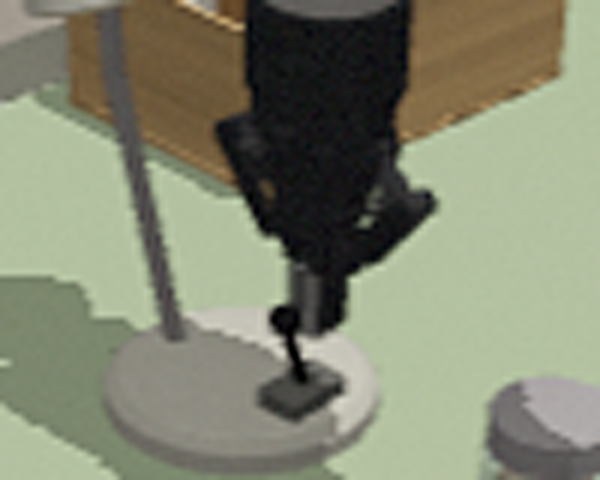

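The toggle ball is at crop (285,318), past upright but perhaps not fully over, so I push on in small steps and watch the force.

>>> carry_out([
  [0.3, 0, 0, 0, -1],
  [0.3, 0, 0, 0, -1],
  [0.2, 0, 0, 0, -1],
  [0, 0, 0, 0, -1],
  [0, 0, 0, 0, -1],
])

```text
t: 25.75
eef_pos: [0.6565, -0.1983, 0.0568]
tool_rot: [-0.0, 0.708, 0.707, -0.0]
contact_force: [-1.2, -2.2, -0.4]
gripper_width: -0.001
grasp_force: 0.7
```

>>> carry_out([
  [0.2, 0, 0, 0, -1],
  [0.2, 0, 0, 0, -1],
  [0, 0, 0, 0, -1],
  [0, 0, 0, 0, -1],
])

```text
t: 26.15
eef_pos: [0.6564, -0.1979, 0.0568]
tool_rot: [0.001, 0.708, 0.706, -0.001]
contact_force: [0.4, -8.6, -2.3]
gripper_width: 0.002
grasp_force: 3.6
```

Hit the stop: 8.6 N with no further travel. Backing off.

>>> carry_out([
  [-1, 0, 0, 0, -1],
  [-3, 0, 0, 0, -1],
  [-3, 0, 0, 0, -1],
  [-3, 0, 0, 0, -1],
  [-1, 0, -2, 0, -1],
  [0, -1, -4, 0, -1],
  [0, -1, -4, 0, -1],
  [0, 0, -3, 0, -1],
  [0, 0, 0, 0, -1],
  [0, 0, 0, 0, -1],
])

```text
t: 27.15
eef_pos: [0.6372, -0.3037, 0.1878]
tool_rot: [0.001, 0.707, 0.707, 0.001]
contact_force: [-0.3, -0.1, -0.9]
gripper_width: -0.001
grasp_force: 0.0
```

```bash
python3 - <<'E'
from station import bot,imaging
import cv2
A=imaging.read_camera("top"); B=imaging.read_camera("side")
import numpy as np
c=np.zeros((480,800,3),np.uint8); c[:480,:400]=cv2.resize(B[60:300,220:420],None,fx=2,fy=2); c[:360,410:800]=cv2.resize(A[100:220,300:430],None,fx=3,fy=3)
cv2.imwrite("pics/s5.png",cv2.cvtColor(c,cv2.COLOR_RGB2BGR))
E
```

```text
(no output)
```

View pics/s5.png

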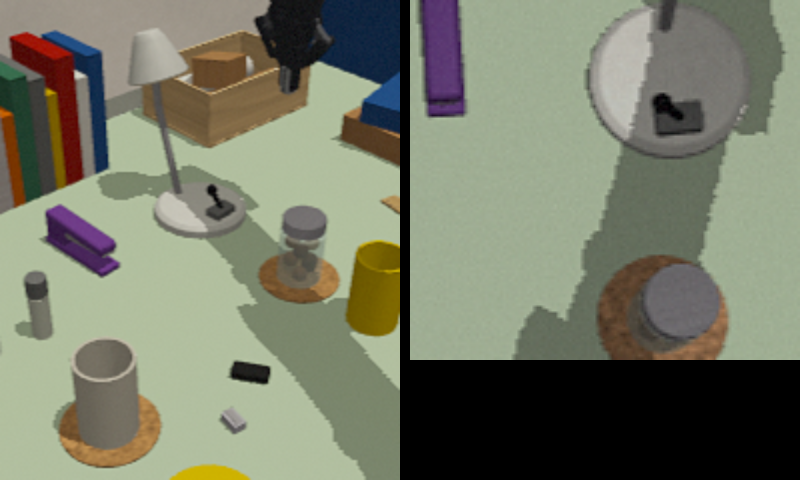

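The toggle ball moved from about x=400 to 383 px in the top view, roughly 41 mm, so it is fully over to the left. Jar and cup stand upright on their new coasters and the arm is clear.

```bash
python3 -c "
from station import bot
print(bot.hand_in())"
```

```text
the job is handed in; nothing more can be done
None
```

The jar and cup are swapped and stand upright on each other's old coasters, the lamp toggle is pushed fully over to on, and the job is handed in at about 27 s; the hand-in returned no verdict.

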